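Hang the tool arm on the slotted uprights

ROBOT

A 7-joint arm with a two-finger parallel gripper is mounted at the origin on the work surface. World frame = base frame: x ahead of the robot, y to its left, z up, the work surface at z = 0. Lengths are in m, angles in rad, forces in N, time in s.
With the tool pointing down it reaches from about 0.35 to 0.775 m from the base axis. Payload 3.1 kg.
Tool frame: the origin (TCP) lies between the finger pads; the fingertips stand 14 mm ahead of it and the grasp point (between the pads) lies 5 mm behind it (arm.nose_length is the distance from the TCP to the fingertips, in m); z points along the fingers, y is the line along which they close (so a half turn about z gives the same grasp; the last joint's range is limited). The gripper opens to 85 mm and grips with 20 to 120 N. Pads are 22 mm wide; open, the fingers measure 114 mm over their backs; the gripper's body (76 mm by 85 mm) begins 54 mm behind the grasp point. The pads swing forward as they close: fully open they stand 13 mm farther back than shut.
Start: joints at [-0.042, 0.311, 0.014, 1.512, -0.004, 1.319, -0.027], TCP at [0.55, 0, 0.211] pointing down, gripper open.
Joint ranges: [-2.7, 2.7], [-0.3, 1.91], [-1.27, 1.3], [0.12, 2.57], [-1.44, 4.58], [0.2, 2.03], [-3.05, 3.05]. Speed limits (rad/s): [2.79, 2.79, 3.14, 3.14, 3.14, 3.14, 3.14].

INTERFACE

Orientations are given as a unit quaternion [x, y, z, w].
In Python, from workcell import arm gives the robot as it stands.
- The arm moves only by the tool apply_moves, never from a script. Its argument "motion" is a list of rows, each a list of 6 numbers: the shift along the tool's x, y, z in mm, then the turn, a rotation vector about the tool's x, y, z in rad. A call has 1 to 20 rows; each row shifts and turns the commanded pose from where the row before left it, along the tool's axes as they then stand; what a row does not reach is not made up. A row lasts 1/8 s, in which the tool goes at most 62.5 mm and 10.7 degrees, less where a joint would pass 70% of its speed; a pose out of reach is approached as far as the arm can. A call with a gripper value outside its range is refused whole. "grip" is the opening, from 0 (shut) to 1 (fully open), set as the call begins (left out, the last holds). The fingers move at their own pace and stop on an object; the grip force is fixed at half the most. Time passes only in rows, so rows that do not move let the fingers close. It gives the time, the measured TCP pose, the force, the opening and the grip force at its end, in the units of the state.
- arm.get_obs(): the state, without advancing time (a new reading comes with each control period).
- arm.read_camera(name): name is "scene" or "side" or "wrist"; returns (picture, depth): 420x560x3 uint8, red, green, blue; 420x560 float32, m along the optical axis (not along the pixel's ray), 0 where there is no reading.
- arm.get_calibration(name): a dict with "camera_matrix" (3x3 intrinsics, pixels), "k1" (the pictures are not rectified: a ray, as slopes to the right and down, at radius r is drawn at 1 + k1 r^2 times it, then the intrinsics apply), "R" (3x3) and "t" (3): a world point X has camera coordinates R X + t. Camera axes: x right, y down, z forward; pixel columns grow to the right and rows downward; lengths in m; the calibration is good to about 2 mm. A picture is of the moment at which its call begins: read the wrist's pose just before it. get_calibration takes no time and is no camera call; for the wrist camera it gives the pose at the moment of the call.
- arm.job_done(): hands the job in; it is judged then, once.
The state is a dict: "time_s": time; "joint_pos": joint angles; "qd": joint speeds; "joint_efforts": joint torques, N m; "tcp_pos": TCP position; "tool_rot": TCP orientation; "wrist_force": force on the tool from outside, world axes, zero at the start; "moment": the same for the moment, N m; "grip_width": opening from 0.0 (shut) to 1.0 (fully open); "grip_force": force on a finger pad.
Only numpy, scipy, OpenCV 4.12 (cv2) and the standard library are available. Lean on these libraries where they do the work, as an engineer would, in place of code of your own. Each camera call takes 0.05 s, during which the arm holds its last target. There are 200 camera calls.

TASK

Hang the loose grey tool arm on the stand: hook both of its claws through the slots of the two uprights, then press it down until the stand's latch snaps over its catch, and let go, leaving it level and locked. The uprights' height setting is not known beforehand, so feel for the slots; leave the other things on the bench where they are.

Things in the scene. Friction and masses are not known exactly. Their poses are not given: they have to be found in the camera images.
- stand_face (a point): Stand: dark steel foot 130 x 170 x 12 mm (40 mm in front of this point to 90 behind) with two sleeves holding two steel uprights 90 mm apart. Point: table level, midway between the uprights, in the plane of their front faces; x points level into the uprights (the way the claws go in), z up. In front of the uprights nothing stands higher than 60 mm below the slots' lower edges.
- upright_left (a point): Foot of the left upright (y +45 mm): table level, centre line, front plane; axes as stand_face. Each upright is a steel strip 26 mm wide, 3 mm thick (x 0 to 3) with one slot 11 mm wide, 36 mm tall, open behind. Height is NOT measured: both slots' lower edges lie level, 105 to 141 mm above the table; strips end 80 mm above those edges.
- upright_right (a point): Foot of the right upright (y -45 mm of stand_face), same in all, at the same height setting as the left one.
- bracket_grip (a point): Loose grey tool arm, about 200 g, standing on the bench: rib 18 mm wide (y), 42 tall, 145 long (x), tip upturned to 60 mm at the -x end; back plate 110 wide, 100 tall, 5 thick at the +x end. Point: in the rib, 28 mm above the underside, 80 mm in front of the plate's rear face; x points to the plate and claws, z up. Grip it here from above, across y.
- bracket_pad (a point): Middle of the flat top of the tool arm's thumb pad (40 mm in y, 24 mm in x from the plate's rear face forward), 100 mm above the underside, 12 mm in front of the rear face; axes as bracket_grip. Once hooked, press here: the catch (small bar, middle of the rear face) must be forced past the sprung tongue, 5 to 20 N; weight alone will not.
- bracket_claws (a point): Midway between the claws, 88 mm in +x and 42 up from bracket_grip, same axes. Claws at y -45/+45, 5 mm wide: neck 5 mm long, underside at this height, 8 tall; then hook 6 thick (x -3 to +3), from 8 mm above to 16 below. They enter when this point is 16 to 28 mm above the slots' lower edges, then sink until the necks rest on those edges, hooks behind the strips.
- tongue (a joint): Sprung latch tongue between the uprights, slides away from the robot: 0 = forward (at rest, and again when it has snapped over the catch), about 0.006 m while the catch passes. Limit 0.012.
- feeler (a joint): Small lightly sprung feeler below the back plate of the hung arm: 0 = up (free), about 0.009 m = pressed down by the arm fully home. Limit 0.010.
- clipper_mid (a point): Matte black hair clipper lying flat, 155 x 44 x 38 mm; its centre. Leave alone.
- trimmer_mid (a point): Steel detail trimmer lying flat, 145 x 28 x 26 mm; its centre. Leave alone.
- clip_mid (a point): Pink plastic sectioning clip, 105 x 16 x 18 mm; its centre. Leave alone.
- brush_mid (a point): Wooden paddle brush lying bristles down, 240 x 80 x 34 mm; its centre. Leave alone.
- tin_mid (a point): Closed round aluminium tin, 80 mm across, 46 mm high; its centre. Leave alone.
Things that resemble listed ones, but are neither listed nor needed, are in the scene too. Leave any blue look-alike of the part that bears bracket_grip alone.

How it is judged:
On the way:
1. both claws are through their slots (x of bracket_claws in the frame of stand_face between 0.004 and 0.014 m and y of bracket_claws in the frame of stand_face between -0.006 and 0.006 m and z of bracket_claws in the frame of stand_face between 0.095 and 0.185 m), for 0.1 s.
At the end, for the whole second after the job is handed in: The tool arm hangs with both claws behind the uprights (claw point 4 to 14 mm behind the front plane, within 6 mm of the middle, 95 to 185 mm above the table), pressed home (feeler down more than 6.5 mm), the tongue snapped forward over its catch (under 2 mm), upright within 0.1 rad, and let go (all of step 1 and value of joint feeler above 0.0065 m and value of joint tongue below 0.002 m and angle between bracket_grip's own z axis and vertical below 0.1 rad); the robot touches nothing.
It fails at once if the clipper, trimmer, clip, brush or tin is shifted more than 30 mm (distance of any of clipper_mid, trimmer_mid, clip_mid, brush_mid, tin_mid from where it was at the start of the episode above 0.03 m).
It also fails if it takes over 54 s, if anything falls off the work surface, if the arm or the gripper's body presses on something with over 40 N, if the wrist force passes 120 N, or if a joint passes its speed limit or range.

## Working session

There is one attempt and no reset: what is moved stays moved. The work goes in short steps, Python scripts to look and compute and a tool call to move; the robot and the scene stay as the last step left them, time stands still between calls to the robot, and variables do not carry over. Pictures are saved under pics/ and viewed, at most 10 in all, crops included, and the job is handed in when it is done.

Besides the shell and the picture viewer there is one more tool, called after ">>>" as name(argument=value, ...) on one line, values as JSON. apply_moves: Moves the arm, as the interface text tells. Its arguments: {"type":"object","properties":{"motion":{"type":"array","items":{"type":"array","items":{"type":"number"}}},"grip":{"type":"number"}},"required":["motion"]}

```bash
mkdir -p pics; cat > h.py <<'E'
import numpy as np, cv2
from workcell import arm
def cap(n):
    c=arm.get_calibration(n); p,d=arm.read_camera(n)
    return p,d,c
def pts(d,c):
    K=np.array(c["camera_matrix"]);k1=c["k1"]
    v,u=np.indices(d.shape)
    x=(u-K[0,2])/K[0,0];y=(v-K[1,2])/K[1,1]
    xu,yu=x.copy(),y.copy()
    for _ in range(8):
        f=1+k1*(xu**2+yu**2); xu=x/f;yu=y/f
    P=np.stack([xu*d,yu*d,d],-1)
    W=(P-np.array(c["t"]))@np.array(c["R"])
    W[d<=0]=np.nan
    return W
E
python3 - <<'E'
from h import *
for n in("scene","side"):
    p,d,c=cap(n); np.savez("pics/%s0.npz"%n,p=p,d=d,W=pts(d,c)); cv2.imwrite("pics/%s0.png"%n,p[:,:,::-1])
    print(n,c, (d>0).mean())
print(arm.get_obs())
E
```

```text
scene {'camera_matrix': array([[462.07276515,   0.        , 275.8186455 ],
       [  0.        , 462.07276515, 214.47848324],
       [  0.        ,   0.        ,   1.        ]]), 'k1': -0.09363082020695983, 'R': array([[-0.82208708,  0.5693111 , -0.00759632],
       [ 0.31961452,  0.4504009 , -0.83365796],
       [-0.47118933, -0.68776733, -0.55222885]]), 't': array([ 0.37344689, -0.09296277,  1.70339735])} 0.9961011904761905
side {'camera_matrix': array([[438.11792593,   0.        , 283.63802266],
       [  0.        , 438.11792593, 213.09665502],
       [  0.        ,   0.        ,   1.        ]]), 'k1': -0.0715217835297045, 'R': array([[-0.78210039, -0.62305583,  0.01097274],
       [-0.35801728,  0.43485508, -0.82627156],
       [ 0.51004176, -0.65015574, -0.56316508]]), 't': array([0.42420887, 0.24533984, 0.97261481])} 0.9960246598639456
{'time_s': 0.1, 'joint_pos': array([-0.04170216,  0.31167043,  0.01399492,  1.51289888, -0.00439631,
        1.31921171, -0.02722119]), 'qd': array([-2.01355035e-03, -2.01621340e-03,  9.27777109e-05, -2.18548389e-03,
        2.34133177e-03,  5.49829691e-04, -2.95630965e-04]), 'joint_efforts': array([ 1.58822681e-03, -3.80853546e+01,  1.46967340e-01, -2.31242698e+01,
        1.21570277e-02,  8.10778613e-03,  3.56746978e-05]), 'tcp_pos': array([5.49298124e-01, 1.05165931e-05, 2.10415309e-01]), 'tool_rot': array([ 0.70708637,  0.70712637, -0.00079558, -0.00072867]), 'wrist_force': array([-0.36301564,  0.27581337,  0.7562506 ]), 'moment': array([ 0.02429735, -0.01589327,  0.01074366]), 'grip_force': 0.0, 'grip_width': 0.9958665972718379}
```

View pics/scene0.png

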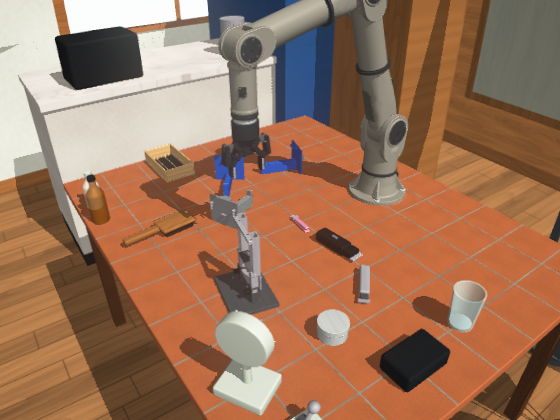

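View pics/side0.png

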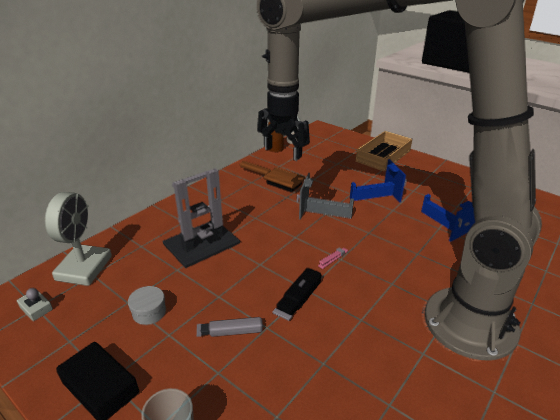

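The scene view shows the stand at about (248,270) and the grey arm at (232,210). In the side view they are at (200,220) and (325,203), with two blue look-alikes at (378,188) and (450,215). Next I'll get their positions from the depth images.

```bash
python3 - <<'E'
from h import *
def crop(n,r,name,s):
    z=np.load("pics/%s0.npz"%n); p=z["p"][r[1]:r[3],r[0]:r[2],::-1]
    return cv2.resize(p,None,fx=s,fy=s,interpolation=cv2.INTER_CUBIC)
a=crop("side",(150,160,370,270),"",3.6)
cv2.imwrite("pics/sidecrop.png",a)
for n,r in(("scene",(195,180,285,320)),("side",(150,160,370,270))):
    z=np.load("pics/%s0.npz"%n); W=z["W"]; p=z["p"].astype(int)
    m=np.zeros(W.shape[:2],bool); m[r[1]:r[3],r[0]:r[2]]=1
    sat=p.max(2)-p.min(2)
    m&=(sat<40)&(W[...,2]>0.006)&(W[...,2]<0.28)
    k,l,st,ce=cv2.connectedComponentsWithStats(m.astype(np.uint8))
    for i in range(1,k):
        if st[i,4]<40: continue
        q=W[l==i]; print(n,st[i],np.nanpercentile(q,[2,50,98],axis=0).round(3).tolist(), np.median(p[l==i],0))
E
```

```text
scene [ 210  190   69  130 3980] [[0.459, -0.175, 0.007], [0.681, 0.19, 0.048], [0.848, 0.445, 0.218]] [102.  98.  96.]
side [ 163  168   77   98 3357] [[0.616, 0.123, 0.007], [0.666, 0.2, 0.058], [0.74, 0.269, 0.214]] [56. 52. 53.]
side [ 267  173   87   44 1042] [[0.431, -0.234, 0.007], [0.54, -0.15, 0.031], [0.717, -0.078, 0.098]] [77. 79. 80.]
```

View pics/sidecrop.png

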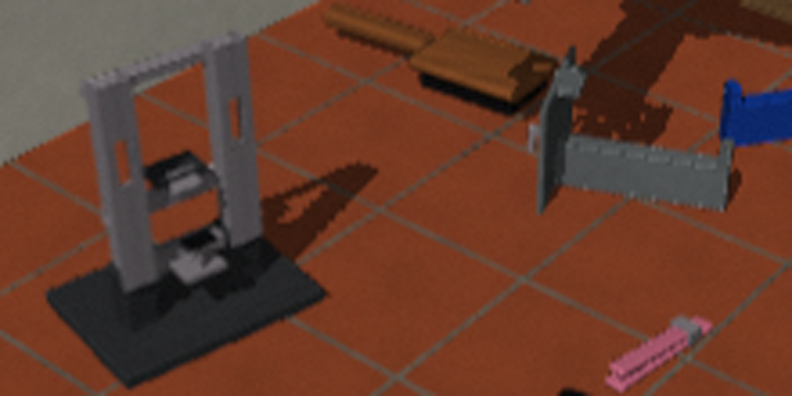

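The crop shows the strips' slots at about (123,160) and (235,118), the arm's plate at (550,150), its rib running to (727,175), and the claws pointing left. Now I'll fit the geometry.

```bash
python3 - <<'E'
from h import *
def load(n): z=np.load("pics/%s0.npz"%n); return z["W"],z["p"].astype(int)
W,p=load("side"); 
def reg(W,p,r,zl,zh,sat=40):
    m=np.zeros(W.shape[:2],bool); m[r[1]:r[3],r[0]:r[2]]=1
    return m&((p.max(2)-p.min(2))<sat)&(W[...,2]>zl)&(W[...,2]<zh)
# stand strips
m=reg(W,p,(163,165,240,270),0.09,0.25)
Q=W[m]; c=Q[:,:2]
# RANSAC vertical plane
rng=np.random.default_rng(0);best=None
for _ in range(800):
    a,b=c[rng.choice(len(c),2,False)]
    t=b-a; L=np.hypot(*t)
    if L<0.05: continue
    n=np.array([-t[1],t[0]])/L; s=abs((c-a)@n)<0.002
    if best is None or s.sum()>best.sum(): best=s
cc=c[best]; mu=cc.mean(0); u,s,vt=np.linalg.svd(cc-mu,full_matrices=False)
y=vt[0]; nx=np.array([y[1],-y[0]])
# x into uprights: away from camera
print("strip plane",mu,"ydir",y,"n",nx,"inl",best.sum(),len(c),"res",s/np.sqrt(len(cc)))
t=(cc-mu)@y; zz=Q[best][:,2]
print("t hist",np.histogram(t,bins=np.arange(-.08,.081,.005)))
print("ztop",np.percentile(zz,[95,99,100]))
# foot
m=reg(W,p,(163,200,245,270),0.008,0.016); f=W[m][:,:2].astype(np.float32); print("foot side",cv2.minAreaRect(f*1000), len(f))
S,ps=load("scene"); m=reg(S,ps,(205,250,285,320),0.008,0.016); f=S[m][:,:2].astype(np.float32); print("foot scene",cv2.minAreaRect(f*1000),len(f))
# tool arm
for n,W_,p_,r in(("side",W,p,(290,175,358,222)),("scene",S,ps,(205,185,265,240))):
    for zl,zh in((.006,.036),(.037,.048),(.06,.09),(.092,.112)):
        m=reg(W_,p_,r,zl,zh,30); q=W_[m]
        if len(q)>5: print(n,zl,zh,len(q),cv2.minAreaRect((q[:,:2]*1000).astype(np.float32)),np.median(q,0).round(4))
E
```

```text
strip plane [0.65946919 0.19396779] ydir [0.21136891 0.97740636] n [ 0.97740636 -0.21136891] inl 606 1401 res [0.04489366 0.00110204]
t hist (array([ 0,  0,  0,  0, 42, 60, 42, 44, 67, 40,  0,  0,  0,  0,  3,  4,  2,
        4,  1,  0,  0,  0, 42, 63, 49, 48, 63, 32,  0,  0,  0,  0]), array([-8.0000000e-02, -7.5000000e-02, -7.0000000e-02, -6.5000000e-02,
       -6.0000000e-02, -5.5000000e-02, -5.0000000e-02, -4.5000000e-02,
       -4.0000000e-02, -3.5000000e-02, -3.0000000e-02, -2.5000000e-02,
       -2.0000000e-02, -1.5000000e-02, -1.0000000e-02, -5.0000000e-03,
        6.9388939e-17,  5.0000000e-03,  1.0000000e-02,  1.5000000e-02,
        2.0000000e-02,  2.5000000e-02,  3.0000000e-02,  3.5000000e-02,
        4.0000000e-02,  4.5000000e-02,  5.0000000e-02,  5.5000000e-02,
        6.0000000e-02,  6.5000000e-02,  7.0000000e-02,  7.5000000e-02,
        8.0000000e-02]))
ztop [0.21369889 0.21844025 0.22027823]
foot side ((680.0001220703125, 189.20050048828125), (167.90977478027344, 133.14447021484375), 77.6520767211914) 1095
foot scene ((685.854248046875, 189.39312744140625), (171.9076538
[... 541 characters left out ...]
4.57473754882812), (24.375808715820312, 97.7637710571289), 23.6235294342041) [ 0.5557 -0.1262  0.097 ]
scene 0.006 0.036 278 ((523.42138671875, -170.2216339111328), (158.7548828125, 99.76995086669922), 38.733489990234375) [ 0.5618 -0.1529  0.0206]
scene 0.037 0.048 127 ((521.8134155273438, -171.12127685546875), (153.3210906982422, 94.87805938720703), 37.272621154785156) [ 0.5007 -0.1602  0.0413]
scene 0.06 0.09 224 ((531.1969604492188, -162.80563354492188), (161.42929077148438, 101.76829528808594), 42.39478302001953) [ 0.5699 -0.1252  0.0752]
scene 0.092 0.112 108 ((560.046630859375, -130.15623474121094), (32.211971282958984, 106.25823974609375), 19.764394760131836) [ 0.5628 -0.1291  0.0969]
```

>>> apply_moves(motion=[[-35,-14,-10,0,0,0],[-40,-15,-10,0,0,0],[-40,-16,0,0,0,0],[-35,-15,0,0,0,0],[0,0,0,0,0,0.15],[0,0,0,0,0,0.15],[0,0,0,0,0,0.15],[0,0,0,0,0,0.15],[0,0,0,0,0,0.15],[0,0,0,0,0,0.15],[0,0,0,0,0,0.15],[0,0,0,0,0,0.14],[0,0,0,0,0,0],[0,0,0,0,0,0]])

```text
time_s: 1.85
tcp_pos: [0.4898, -0.1499, 0.2311]
tool_rot: [0.982, 0.19, -0.0, -0.0]
wrist_force: [-0.3, 0.2, -0.1]
grip_width: 1.001
grip_force: 0.0
```

```bash
python3 - <<'E'
from h import *
p,d,c=cap("wrist"); W=pts(d,c); np.savez("pics/w1.npz",p=p,d=d,W=W); cv2.imwrite("pics/w1.png",p[:,:,::-1])
o=arm.get_obs(); print(o["tcp_pos"],o["tool_rot"],c["R"],c["t"])
p=p.astype(int); sat=p.max(2)-p.min(2)
for zl,zh in((.037,.047),(.05,.065),(.07,.09),(.094,.106)):
    m=(sat<40)&(W[...,2]>zl)&(W[...,2]<zh)
    k,l,st,ce=cv2.connectedComponentsWithStats(m.astype(np.uint8))
    for i in range(1,k):
        if st[i,4]>80: q=W[l==i]; print(zl,st[i],cv2.minAreaRect((q[:,:2]*1000).astype(np.float32)),np.median(q,0).round(4),np.median(p[l==i],0))
E
```

```text
[ 0.48988265 -0.14989009  0.23120277] [ 9.81769351e-01  1.90076010e-01 -2.00806054e-04 -1.08175475e-04] [[ 3.73425053e-01 -9.27660183e-01 -5.61320598e-04]
 [-8.88941340e-01 -3.58011834e-01  2.85676077e-01]
 [-2.65211282e-01 -1.06179623e-01 -9.58326074e-01]] [-0.32252125  0.34096983  0.51218496]
0.037 [ 271  137   18  101 1555] ((493.3768005371094, -162.41226196289062), (113.642822265625, 17.925819396972656), 23.34733772277832) [ 0.4945 -0.1617  0.0417] [111. 112. 111.]
0.037 [543 229  17  27 164] ((560.9510498046875, -510.0737609863281), (3.6858530044555664, 35.046138763427734), 89.54481506347656) [ 0.5582 -0.5097  0.0414] [70. 53. 36.]
0.037 [ 71 404  29  16 194] ((63.85679244995117, -21.530853271484375), (44.812950134277344, 7.648314952850342), 72.96155548095703) [ 0.0655 -0.0184  0.0419] [51. 47. 43.]
0.05 [274 238  15  11 155] ((438.13092041015625, -186.0780792236328), (9.68667221069336, 16.20086669921875), 21.912660598754883) [ 0.439  -0.1858  0.0595] [105. 105. 104.]
0.05 [ 67 412  19   8  85] ((65.33638000488281, -12.942535400390625), (24.82046127319336, 5.077915191650391), 85.38560485839844) [ 0.0653 -0.0093  0.0538] [48. 45. 40.]
0.094 [ 219  109  124   29 1668] ((559.5383911132812, -133.6651611328125), (24.339309692382812, 109.32864379882812), 23.158037185668945) [ 0.5599 -0.1333  0.0996] [110. 110. 109.]
```

View pics/w1.png

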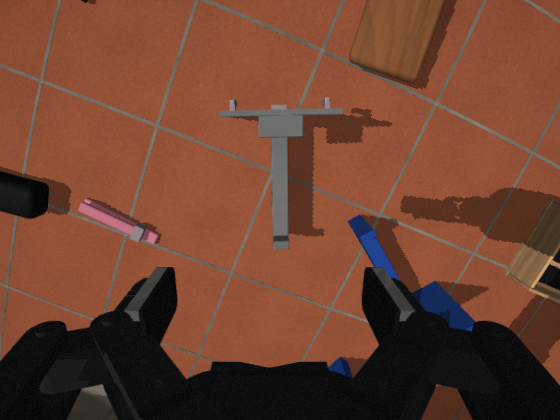

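The wrist view shows the grey rib from about (280,240) to the pad at (280,125), with the claws at (233,104) and (327,102). The yaw is 23.2°, the grip point is about (0.497,-0.1605), and the blue arm stays clear on the right. Next I descend and grip.

>>> apply_moves(motion=[[2.6,12.5,20,0,0,-0.022],[0,0,45,0,0,0],[0,0,45,0,0,0],[0,0,40,0,0,0],[0,0,30,0,0,0],[0,0,18,0,0,0],[0,0,10,0,0,0],[0,0,0,0,0,0],[0,0,0,0,0,0]])

```text
time_s: 3.02
tcp_pos: [0.498, -0.1609, 0.0243]
tool_rot: [0.98, 0.2, 0.001, 0.0]
wrist_force: [-0.6, -0.5, -0.8]
grip_width: 1.002
grip_force: 0.0
```

>>> apply_moves(motion=[[0,0,0,0,0,0],[0,0,0,0,0,0],[0,0,0,0,0,0],[0,0,0,0,0,0],[0,0,0,0,0,0],[0,0,0,0,0,0],[0,0,0,0,0,0],[0,0,0,0,0,0]], grip=0)

```text
time_s: 4.03
tcp_pos: [0.4971, -0.1606, 0.0234]
tool_rot: [0.98, 0.2, 0.0, 0.0]
wrist_force: [-0.3, -0.2, -0.3]
grip_width: -0.0
grip_force: 0.0
```

The gripper closed without meeting the rib, so I'll look before doing anything else.

```bash
python3 - <<'E'
from h import *
for n in("wrist","side"):
    p,d,c=cap(n); W=pts(d,c); np.savez("pics/%s2.npz"%n,p=p,d=d,W=W)
    if n=="wrist": a=p
    else: b=cv2.resize(p[150:250,260:400],None,fx=4,fy=4)
cv2.imwrite("pics/m2.png",np.vstack([cv2.resize(a,(400,300)),cv2.resize(b,(400,286))])[:600,:,::-1])
print(arm.get_obs())
E
```

```text
{'time_s': 4.125, 'joint_pos': array([ 0.10844547,  0.44623693,  0.22221034,  1.83590341, -0.12443861,
        0.87292678, -0.7782432 ]), 'qd': array([ 0.00130179, -0.00056787,  0.00057177,  0.00046347,  0.00015491,
        0.00101215, -0.00081113]), 'joint_efforts': array([-7.67630027e-04, -3.85221684e+01,  2.24773921e+00, -1.81170505e+01,
        9.66792461e-03,  1.95616180e-03, -8.17259060e-07]), 'tcp_pos': array([ 0.49707073, -0.16061481,  0.0233782 ]), 'tool_rot': array([ 9.79783861e-01,  2.00058953e-01, -1.78257374e-05, -2.88022315e-06]), 'wrist_force': array([-0.79345827,  0.84998767, -0.74679789]), 'moment': array([0.03856545, 0.02850737, 0.0394491 ]), 'grip_force': 0.0, 'grip_width': -0.002062309525102438}
```

View pics/m2.png

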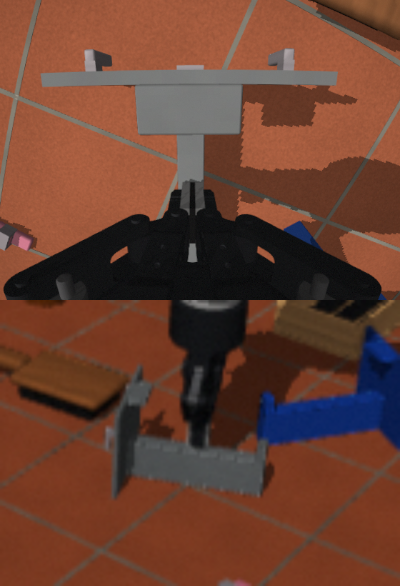

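```bash
python3 - <<'E'
from h import *
z=np.load("pics/wrist2.npz"); p=z["p"];W=z["W"]
cv2.imwrite("pics/c2.png",cv2.resize(p[230:420,190:350],None,fx=3.1,fy=3.1)[:,:,::-1])
for v in range(240,400,12): print(v,[tuple((W[v,u]*1000).round().astype(int)) if np.isfinite(W[v,u,0]) else 0 for u in (240,254,262,270,280,292)])
E
```

```text
240 [(np.int64(492), np.int64(-144), np.int64(0)), (np.int64(511), np.int64(-148), np.int64(42)), (np.int64(513), np.int64(-151), np.int64(42)), (np.int64(514), np.int64(-155), np.int64(42)), (np.int64(516), np.int64(-159), np.int64(42)), (np.int64(505), np.int64(-174), np.int64(1))]
252 [(np.int64(485), np.int64(-147), np.int64(0)), (np.int64(505), np.int64(-150), np.int64(41)), (np.int64(507), np.int64(-153), np.int64(42)), (np.int64(509), np.int64(-157), np.int64(42)), (np.int64(510), np.int64(-162), np.int64(41)), (np.int64(497), np.int64(-177), np.int64(0))]
264 [(np.int64(477), np.int64(-150), np.int64(1)), (np.int64(499), np.int64(-152), np.int64(42)), (np.int64(508), np.int64(-153), np.int64(57)), (np.int64(510), np.int64(-157), np.int64(58)), (np.int64(511), np.int64(-161), np.int64(57)), (np.int64(490), np.int64(-180), np.int64(0))]
276 [(np.int64(501), np.int64(-146), np.int64(61)), (np.int64(507), np.int64(-151), np.int64(68)), (np.int64(508), np.int64(-154), np.int64(69)), (np.int64(510), np.int64(-157), np.int64(69)), (np.int64(511), np.int64(-160), np.int64(68)), (np.i
[... 2243 characters left out ...]
), np.int64(120)), (np.int64(510), np.int64(-159), np.int64(120)), (np.int64(516), np.int64(-159), np.int64(126))]
384 [(np.int64(512), np.int64(-148), np.int64(130)), (np.int64(507), np.int64(-153), np.int64(123)), (np.int64(509), np.int64(-155), np.int64(125)), (np.int64(509), np.int64(-157), np.int64(124)), (np.int64(511), np.int64(-159), np.int64(125)), (np.int64(513), np.int64(-161), np.int64(126))]
396 [(np.int64(512), np.int64(-148), np.int64(133)), (np.int64(508), np.int64(-153), np.int64(128)), (np.int64(508), np.int64(-155), np.int64(127)), (np.int64(508), np.int64(-157), np.int64(127)), (np.int64(510), np.int64(-159), np.int64(128)), (np.int64(512), np.int64(-161), np.int64(128))]
```

View pics/c2.png

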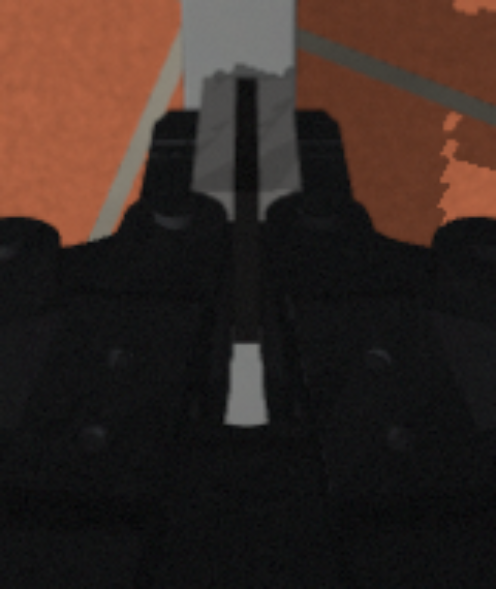

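```bash
python3 - <<'E'
from h import *
print("nose",arm.nose_length,[a for a in dir(arm) if a[0]!='_'])
z=np.load("pics/wrist2.npz"); W=z["W"]
for v in range(252,268): print(v,(W[v,[258,276]]*1000).round(0).tolist())
z=np.load("pics/side2.npz"); W=z["W"]
for v in range(186,212,2): print(v,(W[v,[326,329,332]]*1000).round(0).tolist(),z["p"][v,329])
c=arm.get_calibration("wrist"); print(-c["R"].T@c["t"])
E
```

```text
nose 0.014 ['MotionError', 'get_calibration', 'get_obs', 'job_done', 'nose_length', 'read_camera']
252 [[506.0, -152.0, 41.0], [510.0, -159.0, 43.0]]
253 [[505.0, -152.0, 41.0], [509.0, -160.0, 41.0]]
254 [[507.0, -151.0, 46.0], [510.0, -160.0, 45.0]]
255 [[507.0, -151.0, 48.0], [510.0, -159.0, 47.0]]
256 [[508.0, -151.0, 50.0], [511.0, -159.0, 49.0]]
257 [[507.0, -152.0, 50.0], [511.0, -159.0, 51.0]]
258 [[507.0, -152.0, 51.0], [511.0, -159.0, 51.0]]
259 [[507.0, -152.0, 52.0], [511.0, -159.0, 53.0]]
260 [[507.0, -152.0, 53.0], [511.0, -159.0, 55.0]]
261 [[507.0, -152.0, 54.0], [510.0, -159.0, 53.0]]
262 [[508.0, -152.0, 56.0], [511.0, -159.0, 55.0]]
263 [[508.0, -152.0, 57.0], [511.0, -159.0, 58.0]]
264 [[508.0, -152.0, 58.0], [510.0, -159.0, 57.0]]
265 [[507.0, -152.0, 58.0], [510.0, -159.0, 58.0]]
266 [[507.0, -152.0, 59.0], [510.0, -159.0, 59.0]]
267 [[507.0, -152.0, 60.0], [510.0, -159.0, 60.0]]
186 [[477.0, -103.0, 127.0], [468.0, -105.0, 129.0], [469.0, -124.0, 120.0]] [18 19 20]
188 [[481.0, -111.0, 115.0], [470.0, -110.0, 120.0], [470.0, -126.0, 112.0]] [ 8 10 12]
190 [[485
[... 266 characters left out ...]
.0, 63.0], [492.0, -149.0, 66.0], [486.0, -156.0, 65.0]] [19 22 22]
198 [[497.0, -141.0, 61.0], [490.0, -147.0, 61.0], [487.0, -159.0, 56.0]] [17 17 21]
200 [[499.0, -146.0, 51.0], [491.0, -149.0, 53.0], [485.0, -157.0, 51.0]] [17 19 22]
202 [[502.0, -152.0, 39.0], [495.0, -156.0, 40.0], [487.0, -160.0, 42.0]] [68 71 70]
204 [[499.0, -147.0, 36.0], [492.0, -153.0, 36.0], [486.0, -160.0, 35.0]] [79 81 82]
206 [[500.0, -150.0, 27.0], [491.0, -152.0, 30.0], [482.0, -155.0, 32.0]] [81 83 85]
208 [[497.0, -146.0, 23.0], [491.0, -152.0, 23.0], [481.0, -154.0, 26.0]] [79 83 83]
210 [[495.0, -144.0, 18.0], [490.0, -152.0, 16.0], [482.0, -156.0, 17.0]] [80 82 83]
[ 0.56597465 -0.13212406  0.1855606 ]
```

```bash
python3 - <<'E'
from h import *
z=np.load("pics/w1.npz"); W=z["W"]
for v,u in((272,160),(285,165),(300,165),(310,165),(272,375),(285,380),(300,385),(315,160)): print(v,u,(W[v,u]*1000).round(0))
R=cv2.Rodrigues(np.array([0,0,0.]))[0]
q=W[(W[...,2]>0.17)]; print(len(q),np.percentile(q,[0,1,5],axis=0)[:,2])
E
```

```text
272 160 [ 485. -103.  273.]
285 165 [ 483. -107.  277.]
300 165 [ 477. -110.  279.]
310 165 [ 473. -111.  280.]
272 375 [ 519. -187.  272.]
285 380 [ 518. -185.  284.]
300 385 [ 516. -186.  291.]
315 160 [ 475. -110.  286.]
45600 [0.26315505 0.27041591 0.28369237]
```

The depth images show the fingertips about 34 mm higher than the stated TCP implies: the open tips read z≈0.265 with the TCP at 0.231, and the shut tips sit just above the rib. I'll open, go about 31 mm lower while watching the force, and grip again.

>>> apply_moves(motion=[[0,0,0,0,0,0],[0,0,0,0,0,0],[0,0,0,0,0,0],[0,0,0,0,0,0],[0,0,6,0,0,0],[0,0,6,0,0,0],[0,0,6,0,0,0],[0,0,6,0,0,0],[0,0,0,0,0,0]], grip=1)

```text
time_s: 5.25
tcp_pos: [0.4965, -0.1604, -0.0013]
tool_rot: [0.98, 0.2, -0.001, -0.0]
wrist_force: [1.0, -0.1, -0.1]
grip_width: 0.996
grip_force: 0.0
```

>>> apply_moves(motion=[[0,0,4,0,0,0],[0,0,3,0,0,0],[0,0,0,0,0,0]])

```text
time_s: 5.62
tcp_pos: [0.4969, -0.1605, -0.0078]
tool_rot: [0.98, 0.2, -0.0, -0.0]
wrist_force: [-0.7, 1.4, 0.2]
grip_width: 0.998
grip_force: 0.0
```

>>> apply_moves(motion=[[0,0,0,0,0,0],[0,0,0,0,0,0],[0,0,0,0,0,0],[0,0,0,0,0,0],[0,0,0,0,0,0],[0,0,0,0,0,0]], grip=0)

```text
time_s: 6.38
tcp_pos: [0.4974, -0.1607, -0.0074]
tool_rot: [0.98, 0.2, 0.0, 0.0]
wrist_force: [0.0, -0.5, 1.5]
grip_width: 0.208
grip_force: 59.0
```

Gripped: the width reads 17.7 mm, matching the rib. I'll lift, and measure the slots from the earlier side view.

>>> apply_moves(motion=[[0,0,-10,0,0,0],[0,0,-30,0,0,0],[0,0,-40,0,0,0],[0,0,-20,0,0,0],[0,0,0,0,0,0]])

```text
time_s: 7.0
tcp_pos: [0.4983, -0.1611, 0.0942]
tool_rot: [0.98, 0.2, 0.002, 0.001]
wrist_force: [0.0, 0.5, -3.5]
grip_width: 0.197
grip_force: 58.7
```

```bash
cat > slot.py <<'E'
from h import *
def rays(c,uv):
    K=np.array(c["camera_matrix"])
    q=cv2.undistortPoints(np.array(uv,float).reshape(-1,1,2),K,np.array([c["k1"],0,0,0.]))[:,0]
    D=np.c_[q,np.ones(len(q))]@np.array(c["R"]); return -np.array(c["R"]).T@c["t"],D
E
python3 - <<'E'
from slot import *
z=np.load("pics/side0.npz"); p=z["p"];W=z["W"]; c=arm.get_calibration("side")
mu=np.array([.65947,.19397]);y=np.array([.21137,.97741]);n=np.array([.97741,-.21137])
# cast every pixel onto strip front plane
v,u=np.indices(W.shape[:2]); sel=(u>160)&(u<245)&(v>160)&(v<260)
o,D=rays(c,np.c_[u[sel],v[sel]])
s=((mu-o[:2])@n)/(D[:,:2]@n); P=o+s[:,None]*D
t=(P[:,:2]-mu)@y; h=P[:,2]; g=p[sel].astype(float).mean(1); dev=(W[sel][:,:2]-mu)@n
for tc in(-.045,.0445):
    print("strip",tc)
    for k in range(95,232,4):
        m=(abs(t-tc)<.003)&(abs(h*1000-k)<2.)
        print(k,m.sum(),g[m].mean().round(0),(dev[m]*1000).mean().round(1))
for zlo,zhi in((.145,.168),):
  for tc in np.arange(-.07,.07,.003):
    m=(abs(t-tc)<.0015)&(h>zlo)&(h<zhi); 
    if m.sum(): print(tc.round(3),g[m].mean().round(0),(np.median(dev[m])*1000).round(1))
E
```

```text
strip -0.045
95 2 74.0 -0.9
99 3 73.0 -0.5
103 3 73.0 -0.7
107 2 72.0 -2.6
111 3 72.0 -1.9
115 3 72.0 0.8
119 2 74.0 -1.9
123 2 72.0 0.3
127 3 73.0 -0.5
131 3 72.0 0.4
135 2 71.0 -1.0
139 3 72.0 6.5
143 3 67.0 142.8
147 2 64.0 113.1
151 3 61.0 82.9
155 3 69.0 225.8
159 3 70.0 232.2
163 2 67.0 239.5
167 4 66.0 247.5
171 2 68.0 136.1
175 3 70.0 0.2
179 3 73.0 1.0
183 3 73.0 0.1
187 3 74.0 -1.1
191 3 73.0 0.5
195 2 74.0 2.0
199 3 71.0 0.1
203 3 72.0 0.4
207 3 72.0 0.5
211 3 73.0 0.2
215 3 69.0 0.9
219 3 94.0 4.4
223 3 111.0 18.7
227 3 101.0 691.1
231 3 107.0 1021.6
strip 0.0445
95 3 74.0 0.3
99 3 72.0 1.1
103 2 73.0 -0.5
107 3 72.0 -1.7
111 3 73.0 -0.5
115 3 71.0 -0.2
119 3 72.0 0.1
123 2 72.0 -1.0
127 3 73.0 1.4
131 4 72.0 0.8
135 3 73.0 -0.3
139 3 86.0 68.4
143 3 75.0 205.4
147 2 68.0 211.8
151 4 69.0 219.7
155 4 70.0 225.1
159 2 69.0 233.2
163 3 67.0 237.6
167 3 67.0 247.5
171 4 67.0 256.9
175 3 72.0 0.3
179 3 73.0 -0.9
183 3 72.0 -0.5
187 3 72.0 -0.7
191 4 72.0 0.6
195 3 73.0 0.8
199 3 72.0 -0.6
203 3 72.0 -0.4
207 3 72.0 -0.0
211 4 73.0 nan
215 5 72.0 -1.6
219 3 96.0 6.4
223 3 111.0 18.9
227 3 113.0 342.1
231 4 109.0 970.9
-0.07 71.0 230.6
-0.067 70.0 227.5
-0.064 70.0 nan
-0.061 71.0 227.6
-0.058 72.0 -0.5
-0.055 74.0 -0.3
-0.052 75.0 -0.1
-0.049 57.0 13.7
-0.046 66.0 229.9
-0.043 71.0 228.7
-0.04 72.0 -1.0
-0.037 74.0 -1.4
-0.034 82.0 0.6
-0.031 91.0 4.0
-0.028 90.0 9.8
-0.025 87.0 16.9
-0.022 74.0 228.4
-0.019 72.0 228.9
-0.016 72.0 228.0
-0.013 72.0 226.3
-0.01 70.0 226.2
-0.007 70.0 231.9
-0.004 64.0 227.9
-0.001 68.0 231.7
0.002 64.0 227.8
0.005 65.0 228.7
0.008 67.0 230.9
0.011 64.0 231.9
0.014 66.0 228.4
0.017 62.0 224.0
0.02 64.0 228.4
0.023 67.0 229.5
0.026 64.0 228.1
0.029 66.0 226.6
0.032 69.0 1.8
0.035 72.0 -0.4
0.038 73.0 0.1
0.041 68.0 222.0
0.044 68.0 229.3
0.047 71.0 220.9
0.05 72.0 -0.6
0.053 72.0 -1.0
0.056 82.0 1.6
0.059 90.0 7.5
0.062 89.0 13.2
0.065 80.0 227.4
0.068 71.0 225.3
```

>>> apply_moves(motion=[[0,0,0,0,0,0.1],[0,0,0,0,0,0.13],[0,0,0,0,0,0.13],[0,0,0,0,0,0.13],[0,0,0,0,0,0.128],[-5,-25,0,0,0,0],[-8,-45,0,0,0,0],[-8,-50,0,0,0,0],[-8,-50,0,0,0,0],[-8,-50,0,0,0,0],[-8,-50,0,0,0,0],[-8,-50,0,0,0,0],[-6,-40,0,0,0,0],[-1,-20,0,0,0,0],[0,0,0,0,0,0],[0,0,0,0,0,0]])

```text
time_s: 9.0
tcp_pos: [0.5198, 0.2201, 0.0919]
tool_rot: [0.994, -0.109, -0.0, 0.001]
wrist_force: [-0.5, -0.8, -1.4]
grip_width: 0.2
grip_force: 58.8
```

```bash
python3 - <<'E'
from slot import *
o=arm.get_obs(); print(o["tcp_pos"],o["tool_rot"],o["wrist_force"])
for n in("wrist","side"):
    p,d,c=cap(n); W=pts(d,c); np.savez("pics/%s3.npz"%n,p=p,d=d,W=W)
    if n=="wrist": a=p
    else: b=p
cv2.imwrite("pics/m3.png",np.vstack([cv2.resize(a,(400,300)),cv2.resize(b[120:270,150:350],(400,300))])[:,:,::-1])
E
```

```text
[0.51979991 0.22005398 0.0918925 ] [ 9.94028669e-01 -1.09109305e-01 -2.71481269e-04  1.44641736e-03] [-0.50073043 -0.84683482 -1.42661302]
```

View pics/m3.png

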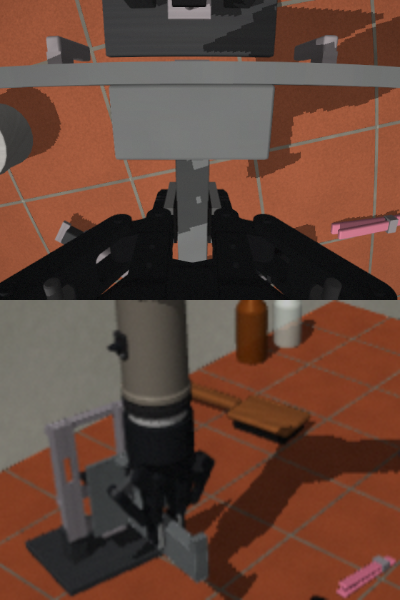

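The wrist view shows the plate, the claws at about (70,48) and (320,48), and the stand's foot and tongue block ahead, centred near x=190. I'll measure arm against stand in this same camera.

```bash
python3 - <<'E'
from slot import *
z=np.load("pics/wrist3.npz"); W=z["W"];p=z["p"].astype(int); c=arm.get_calibration("wrist")
T=np.array([.5198,.2201]); a=2*np.arctan2(-.1091,.994); X=np.array([np.cos(a),np.sin(a)]);Y=np.array([-X[1],X[0]])
print("yaw",np.degrees(a))
L=np.stack([(W[...,:2]-T)@X,(W[...,:2]-T)@Y,W[...,2]],-1)*1000
sat=p.max(2)-p.min(2)
v,u=np.indices(sat.shape)
m=(L[...,0]>50)&(L[...,0]<95)&(L[...,2]>170)&(L[...,2]<215)&(sat<40)
q=L[m]; print("pad/plate",len(q),np.percentile(q,[1,50,99],axis=0).round(1),cv2.minAreaRect(q[:,:2].astype(np.float32)))
A=np.c_[q,np.ones(len(q))][:, [0,1,3]]; co=np.linalg.lstsq(A,q[:,2],rcond=None)[0]; print("tilt dz/dx,dz/dy",co)
m=(v<100)&(L[...,0]>80)&(L[...,2]>120)&(L[...,2]<215)
k,l,st,ce=cv2.connectedComponentsWithStats((m&(L[...,0]>81.5)).astype(np.uint8))
for i in range(1,k):
    if st[i,4]>60: q=L[l==i]; print("claw?",st[i],np.percentile(q,[2,50,98],axis=0).round(1).tolist())
r=L[(v>200)&(abs(L[...,2]-138)<8)&(sat<30)&(abs(L[...,1])<14)]
print("rib",len(r),np.percentile(r,[2,50,98],axis=0).round(1))
# foot
m=(L[...,2]>8)&(L[...,2]<16)&(v<100)&(sat<40); q=L[m]; print("foot",len(q),np.percentile(q,[0.5,50,99.5],axis=0).round(1),cv2.minAreaRect(q[:,:2].astype(np.float32)))
m=(L[...,2]>20)&(L[...,2]<120)&(v<90)&(sat<60); 
k,l,st,ce=cv2.connectedComponentsWithStats(m.astype(np.uint8))
for i in range(1,k):
    if st[i,4]>60: q=L[l==i]; print("stand part",st[i],np.percentile(q,[2,50,98],axis=0).round(1).tolist())
E
```

```text
yaw -12.527259060401269
pad/plate 43439 [[ 56.7 -47.7 173.2]
 [ 73.6   0.4 198.7]
 [ 89.2  46.5 200.2]] ((73.43797302246094, -2.787097930908203), (35.20952606201172, 103.42585754394531), 0.1560310274362564)
tilt dz/dx,dz/dy [-3.28458702e-01 -6.64797052e-03  2.21011510e+02]
claw? [ 411   49   62   40 1914] [[82.6, -46.3, 154.7], [86.9, -42.1, 174.4], [90.7, -41.1, 177.9]]
claw? [  65   50   62   40 1912] [[82.4, 42.7, 154.9], [86.8, 43.6, 174.1], [90.5, 47.9, 177.7]]
claw? [245  83  48   3 130] [[85.3, -6.6, 141.5], [85.7, 0.6, 142.9], [86.1, 8.1, 143.9]]
rib 6634 [[-26.9 -11.2 135.6]
 [ 10.5   0.6 140.8]
 [ 35.8  11.1 143.6]]
foot 16348 [[103.3 -80.7   9.4]
 [125.9   2.4  11.7]
 [154.2  86.3  14.3]] ((129.14356994628906, 2.4664688110351562), (52.58456802368164, 170.31170654296875), 0.07730656117200851)
stand part [173   0  44   9 318] [[146.1, 35.1, 20.4], [146.8, 47.0, 27.5], [148.3, 59.4, 34.7]]
stand part [ 235    0   61   28 1679] [[126.1, -13.7, 50.8], [130.2, 2.6, 54.2], [138.9, 19.0, 79.7]]
stand part [314   0  44   9 322] [[146.1, -53.8, 20.2], [146.7, -41.3, 27.4], [148.5, -29.4, 34.9]]
```

In the wrist camera the stand's yaw matches, its centre is about 2 mm to +y of the claws, and its front plane is about 143 mm ahead. The slots' lower edge is about 0.138, so I'll shift 2 mm, drop 10 mm, and advance to just short of contact.

>>> apply_moves(motion=[[0,-2,5,0,0,0],[0,0,5,0,0,0],[15,0,0,0,0,0],[15,0,0,0,0,0],[10,0,0,0,0,0],[5,0,0,0,0,0],[0,0,0,0,0,0],[0,0,0,0,0,0],[0,0,0,0,0,0]])

```text
time_s: 10.22
tcp_pos: [0.5635, 0.2162, 0.0824]
tool_rot: [0.994, -0.107, -0.0, -0.0]
wrist_force: [0.1, 0.3, -1.1]
grip_width: 0.199
grip_force: 58.8
```

>>> apply_moves(motion=[[3,0,0,0,0,0],[3,0,0,0,0,0],[3,0,0,0,0,0],[0,0,0,0,0,0],[0,0,0,0,0,0]])

```text
time_s: 10.85
tcp_pos: [0.5719, 0.2141, 0.0821]
tool_rot: [0.994, -0.107, -0.001, 0.0]
wrist_force: [-2.2, 0.7, -2.0]
grip_width: 0.198
grip_force: 58.8
```

>>> apply_moves(motion=[[2,0,0,0,0,0],[2,0,0,0,0,0],[0,0,0,0,0,0],[0,0,0,0,0,0]])

```text
time_s: 11.35
tcp_pos: [0.5722, 0.2143, 0.0815]
tool_rot: [0.994, -0.107, -0.004, 0.0]
wrist_force: [-9.7, 0.8, 1.4]
grip_width: 0.207
grip_force: 59.3
```

>>> apply_moves(motion=[[2,0,0,0,0,0],[0,0,0,0,0,0],[0,0,0,0,0,0]])

```text
time_s: 11.72
tcp_pos: [0.5724, 0.2142, 0.0808]
tool_rot: [0.994, -0.106, -0.006, 0.0]
wrist_force: [-12.0, 1.2, 0.7]
grip_width: 0.198
grip_force: 59.1
```

There was contact at the front plane, so the claws are not in the slots. I'll check the moments and take a close side picture.

```bash
python3 - <<'E'
from slot import *
o=arm.get_obs(); print(o["tcp_pos"],o["tool_rot"],o["wrist_force"],o["moment"])
ims=[]
for n,r in(("side",(160,150,250,270)),("scene",(205,185,285,300))):
    p,d,c=cap(n); W=pts(d,c); np.savez("pics/%s4.npz"%n,p=p,d=d,W=W)
    b=p[r[1]:r[3],r[0]:r[2]]; ims.append(cv2.resize(b,(int(590*b.shape[1]/b.shape[0])*590//590,590),interpolation=cv2.INTER_CUBIC))
h=np.hstack(ims)[:,:,::-1]; h=cv2.resize(h,(min(800,h.shape[1]),590)); cv2.imwrite("pics/m4.png",np.clip(h.astype(int)*1.6,0,255).astype(np.uint8))
E
```

```text
[0.57243575 0.21421989 0.08075833] [ 9.94315485e-01 -1.06298769e-01 -6.08734686e-03  4.81036218e-04] [-12.01207614   1.22467758   0.65177984] [ 0.26603587  1.90104052 -0.21336652]
```

View pics/m4.png

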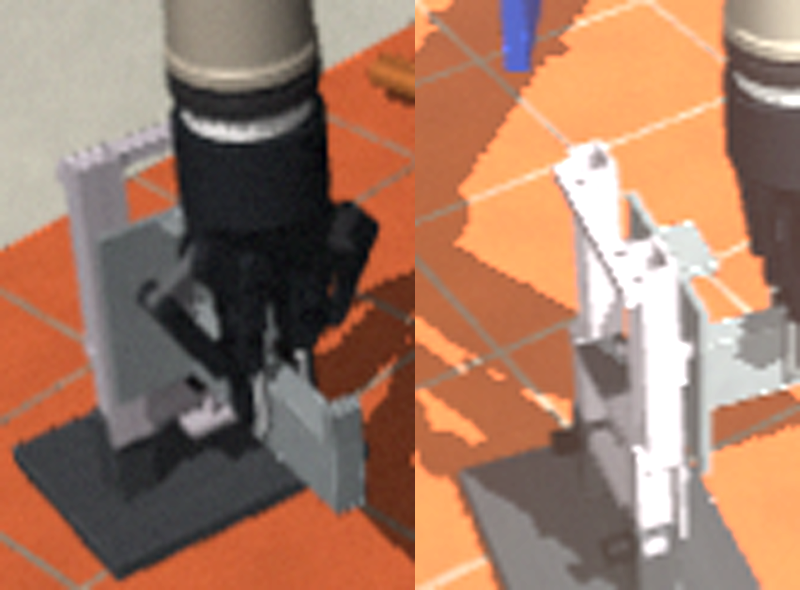

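The last wrist measurement was taken before the arm had settled, which explains a lateral error of about 3 mm. I'll back off, correct by 2.8 mm, settle, and measure again.

>>> apply_moves(motion=[[-6,0,0,0,0,0],[-4,2.8,0,0,0,0],[0,0,0,0,0,0],[0,0,0,0,0,0],[0,0,0,0,0,0],[0,0,0,0,0,0],[0,0,0,0,0,0]])

```text
time_s: 12.7
tcp_pos: [0.5683, 0.212, 0.0824]
tool_rot: [0.994, -0.107, 0.0, -0.0]
wrist_force: [-0.1, -0.7, -1.0]
grip_width: 0.203
grip_force: 58.7
```

```bash
cat > rel.py <<'E'
from slot import *
o=arm.get_obs(); p,d,c=cap("wrist"); o2=arm.get_obs(); W=pts(d,c); p=p.astype(int)
print(o["tcp_pos"].round(4),o2["tcp_pos"].round(4),o["tool_rot"].round(4),o["wrist_force"].round(1))
T=o["tcp_pos"]; q=o["tool_rot"]; a=2*np.arctan2(q[1],q[0]); X=np.array([np.cos(a),np.sin(a)]);Y=np.array([-X[1],X[0]])
print("yaw",np.degrees(a).round(2))
L=np.stack([(W[...,:2]-T[:2])@X,(W[...,:2]-T[:2])@Y,W[...,2]],-1)*1000
sat=p.max(2)-p.min(2); v,u=np.indices(sat.shape); zc=T[2]*1000+78
def show(n,m,k=60):
    kk,l,st,ce=cv2.connectedComponentsWithStats(m.astype(np.uint8))
    for i in range(1,kk):
        if st[i,4]>k: Q=L[l==i]; print(n,st[i,:4],np.percentile(Q,[2,50,98],axis=0).round(1).tolist())
show("claw",(v<110)&(L[...,0]>81.5)&(L[...,0]<96)&(abs(L[...,2]-zc)<20)&(sat<40))
show("pad",(v>100)&(v<240)&(abs(L[...,2]-zc-30)<4)&(abs(L[...,1])<30)&(sat<40),2000)
show("foot",(L[...,2]>8)&(L[...,2]<16)&(v<110)&(sat<40),300)
show("part",(L[...,2]>18)&(L[...,2]<120)&(v<110)&(sat<60))
m=(L[...,2]>8)&(L[...,2]<16)&(v<110)&(sat<40); print(cv2.minAreaRect(L[m][:,:2].astype(np.float32)))
E
python3 rel.py
```

```text
[0.5683 0.212  0.0824] [0.5683 0.212  0.0824] [ 9.942e-01 -1.073e-01  1.000e-04 -0.000e+00] [-0.1 -0.7 -1. ]
yaw -12.32
claw [  0   4 167  89] [[82.2, 31.5, 143.3], [94.1, 42.8, 166.8], [95.8, 56.5, 179.7]]
claw [376   4 184  89] [[82.2, -57.2, 143.0], [93.7, -42.6, 166.6], [95.8, -31.9, 179.8]]
pad [ 88 101 367 131] [[55.7, -25.6, 189.1], [68.4, 0.1, 190.4], [77.3, 25.4, 191.6]]
foot [149  63  92  31] [[92.5, 21.0, 10.3], [96.8, 40.4, 11.7], [110.7, 82.8, 13.4]]
foot [300  63  92  32] [[91.9, -83.3, 10.2], [96.5, -41.5, 11.7], [110.7, -21.5, 14.0]]
part [124   0 293  93] [[92.5, -53.2, 35.4], [101.8, -0.6, 98.1], [117.5, 52.9, 119.4]]
((101.83457946777344, -0.4778289794921875), (169.9100799560547, 19.95217514038086), 89.70185089111328)
```

The stand centre now reads -0.45 mm and the arm centre +0.1 mm, so they are aligned. I'll advance again.

>>> apply_moves(motion=[[3,0.5,0,0,0,0],[2,0,0,0,0,0],[2,0,0,0,0,0],[1,0,0,0,0,0],[0,0,0,0,0,0],[0,0,0,0,0,0]])

```text
time_s: 13.5
tcp_pos: [0.5759, 0.2098, 0.0824]
tool_rot: [0.994, -0.107, -0.0, 0.0]
wrist_force: [0.1, -0.2, -1.8]
grip_width: 0.2
grip_force: 58.7
```

>>> apply_moves(motion=[[2,0,0,0,0,0],[1,0,0,0,0,0],[0,0,0,0,0,0],[0,0,0,0,0,0]])

```text
time_s: 14.0
tcp_pos: [0.5789, 0.2092, 0.0824]
tool_rot: [0.994, -0.107, -0.0, 0.0]
wrist_force: [-0.1, 0.6, -1.2]
grip_width: 0.201
grip_force: 58.7
```

The claws are in: 7 mm past the earlier contact with no force. I'll continue until the plate touches lightly.

>>> apply_moves(motion=[[2,0,0,0,0,0],[1,0,0,0,0,0],[0,0,0,0,0,0],[0,0,0,0,0,0]])

```text
time_s: 14.5
tcp_pos: [0.5816, 0.2086, 0.0823]
tool_rot: [0.994, -0.107, -0.0, 0.0]
wrist_force: [-1.0, 0.5, -1.4]
grip_width: 0.202
grip_force: 58.9
```

>>> apply_moves(motion=[[1,0,0,0,0,0],[0,0,0,0,0,0],[0,0,0,0,0,0]])

```text
time_s: 14.88
tcp_pos: [0.5816, 0.2086, 0.0821]
tool_rot: [0.994, -0.107, -0.001, 0.0]
wrist_force: [-4.8, 0.6, 0.3]
grip_width: 0.205
grip_force: 59.0
```

>>> apply_moves(motion=[[-1,0,4,0,0,0],[0,0,4,0,0,0],[0,0,3,0,0,0],[0,0,0,0,0,0],[0,0,0,0,0,0]])

```text
time_s: 15.5
tcp_pos: [0.5817, 0.2093, 0.0719]
tool_rot: [0.994, -0.107, 0.0, -0.001]
wrist_force: [-4.7, 1.2, 3.1]
grip_width: 0.205
grip_force: 59.7
```

>>> apply_moves(motion=[[0,0,2,0,0,0],[0,0,2,0,0,0],[0,0,0,0,0,0],[0,0,0,0,0,0]])

```text
time_s: 16.0
tcp_pos: [0.5816, 0.2097, 0.0687]
tool_rot: [0.994, -0.107, 0.0, -0.001]
wrist_force: [-7.9, 0.6, 6.3]
grip_width: 0.199
grip_force: 60.1
```

>>> apply_moves(motion=[[-1,0,2,0,0,0],[0,0,2,0,0,0],[0,0,0,0,0,0],[0,0,0,0,0,0]])

```text
time_s: 16.5
tcp_pos: [0.5815, 0.2098, 0.0678]
tool_rot: [0.994, -0.107, 0.001, -0.001]
wrist_force: [-11.4, -1.5, 18.5]
grip_width: 0.206
grip_force: 61.7
```

>>> apply_moves(motion=[[0,0,2,0,0,0],[0,0,2,0,0,0],[0,0,0,0,0,0],[0,0,0,0,0,0]])

```text
time_s: 17.0
tcp_pos: [0.5815, 0.2099, 0.0673]
tool_rot: [0.994, -0.107, 0.001, -0.002]
wrist_force: [-17.2, -2.6, 32.0]
grip_width: 0.201
grip_force: 63.9
```

```bash
python3 rel.py; python3 - <<'E'
from slot import *
print(arm.get_obs()["moment"])
p,d,c=cap("wrist"); W=pts(d,c); np.savez("pics/w5.npz",p=p,d=d,W=W)
p,d,c=cap("side"); W=pts(d,c); a=p[150:270,150:270]
p,d,c=cap("scene"); b=p[185:305,195:315]
h=np.hstack([cv2.resize(x,(400,400),interpolation=cv2.INTER_CUBIC) for x in(a,b)])[:,:,::-1]
cv2.imwrite("pics/m5.png",np.clip(h.astype(int)*1.3,0,255).astype(np.uint8))
E
```

```text
[0.5815 0.2099 0.0673] [0.5815 0.2099 0.0673] [ 0.9942 -0.1071  0.0014 -0.0018] [-17.2  -2.6  32. ]
yaw -12.29
claw [101   3  70  94] [[81.8, 30.4, 127.0], [89.0, 31.0, 152.1], [95.7, 31.5, 164.9]]
claw [375   3  75  94] [[81.8, -33.6, 126.9], [88.9, -33.0, 152.0], [95.7, -32.5, 164.9]]
claw [206  43 136  40] [[85.8, -20.2, 125.9], [90.9, -1.2, 127.4], [95.8, 18.1, 129.3]]
claw [21 83 54  9] [[81.5, 44.4, 152.6], [82.0, 49.4, 157.8], [82.7, 50.5, 164.6]]
claw [482  86  46   7] [[81.5, -52.6, 150.1], [81.8, -51.5, 158.1], [82.2, -50.5, 164.5]]
pad [ 84 113 371 127] [[54.3, -22.2, 175.9], [65.0, 0.0, 177.2], [74.0, 22.0, 178.4]]
foot [137   0  69  26] [[132.8, 41.1, 10.3], [140.5, 60.1, 11.8], [146.9, 81.1, 13.4]]
foot [342   0  67  28] [[132.2, -84.0, 10.1], [140.0, -64.4, 11.7], [146.9, -45.5, 13.2]]
foot [212  84  28  21] [[84.0, 20.2, 10.5], [90.2, 26.1, 11.7], [96.4, 32.8, 14.4]]
foot [305  85  21  20] [[84.0, -33.2, 10.2], [89.7, -28.2, 11.7], [95.8, -22.5, 14.8]]
part [102  24 340  83] [[80.4, -48.0, 30.6], [91.9, -9.5, 110.9], [105.3, 47.4, 119.3]]
((115.90814971923828, -1.2349395751953125), (64.03842163085938, 169.20997619628906), 0.04571109637618065)
[-0.71107706  3.04434456 -0.17603702]
```

View pics/m5.png

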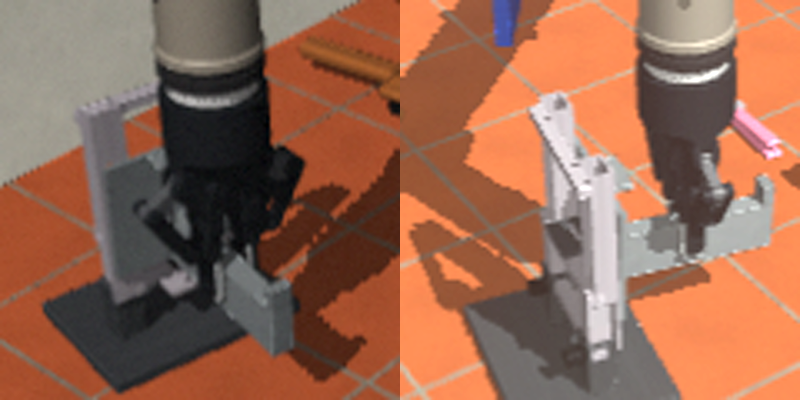

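Both claws are hooked, and the catch rests on the tongue; gripping out on the rib jams it, so the pad is the place to press. I'll ease the load, let go, and check the gripper geometry before pressing.

>>> apply_moves(motion=[[0,0,-3,0,0,0],[0,0,-2,0,0,0],[0,0,0,0,0,0],[0,0,0,0,0,0]])

```text
time_s: 17.7
tcp_pos: [0.5815, 0.2098, 0.0677]
tool_rot: [0.994, -0.107, 0.001, -0.001]
wrist_force: [-8.7, 0.0, 13.1]
grip_width: 0.199
grip_force: 61.2
```

>>> apply_moves(motion=[[0,0,0,0,0,0],[0,0,0,0,0,0],[0,0,0,0,0,0],[0,0,0,0,0,0],[0,0,0,0,0,0]], grip=1)

```text
time_s: 18.32
tcp_pos: [0.581, 0.2086, 0.0642]
tool_rot: [0.994, -0.107, 0.0, 0.0]
wrist_force: [-0.3, 0.3, -0.2]
grip_width: 1.001
grip_force: 0.0
```

```bash
python3 rel.py | grep -E "pad|yaw|\[0"; python3 - <<'E'
from h import *
z=np.load("pics/side2.npz"); W=z["W"]; T=np.array([.4971,-.1606]); a=np.radians(23.07);X=np.array([np.cos(a),np.sin(a)]);Y=np.array([-X[1],X[0]])
L=np.stack([(W[...,:2]-T)@X,(W[...,:2]-T)@Y,W[...,2]],-1)*1000
m=(np.hypot(L[...,0],L[...,1])<75)&(z["p"].max(2)<70)
for k in range(44,300,12):
    q=L[m&(abs(L[...,2]-k)<6)]
    if len(q)>3: print(k,len(q),np.percentile(q,[2,98],axis=0)[:,:2].round(0).tolist())
E
```

```text
[0.581  0.2086 0.0642] [0.5809 0.2087 0.0642] [ 9.942e-01 -1.074e-01  0.000e+00  1.000e-04] [-0.3  0.3 -0.2]
yaw -12.33
44 18 [[-71.0, -8.0], [74.0, 14.0]]
56 27 [[-39.0, -5.0], [75.0, 18.0]]
68 26 [[-10.0, 1.0], [74.0, 17.0]]
80 11 [[-11.0, -8.0], [74.0, 17.0]]
92 28 [[-11.0, -6.0], [67.0, 39.0]]
104 22 [[-14.0, 1.0], [11.0, 48.0]]
116 45 [[-16.0, -16.0], [18.0, 57.0]]
128 63 [[-14.0, 17.0], [17.0, 64.0]]
140 53 [[-18.0, -12.0], [20.0, 58.0]]
152 44 [[-18.0, -5.0], [17.0, 45.0]]
164 36 [[-11.0, 27.0], [12.0, 42.0]]
176 98 [[-35.0, 10.0], [34.0, 40.0]]
188 101 [[-35.0, 5.0], [36.0, 40.0]]
200 112 [[-35.0, 5.0], [34.0, 40.0]]
212 131 [[-36.0, -5.0], [35.0, 38.0]]
224 41 [[-33.0, 6.0], [30.0, 36.0]]
236 109 [[-34.0, 6.0], [33.0, 40.0]]
248 29 [[-35.0, 0.0], [33.0, 39.0]]
260 22 [[-33.0, 2.0], [32.0, 24.0]]
272 31 [[-34.0, 4.0], [33.0, 28.0]]
284 30 [[-33.0, 6.0], [35.0, 26.0]]
296 39 [[-34.0, 3.0], [42.0, 25.0]]
```

The gripper's body starts about 126 mm above the tips, and at 60 mm up the knuckles reach ±18 mm, so a vertical press about 15 mm in front of the plane clears the uprights. I'll retreat upward.

>>> apply_moves(motion=[[0,0,-10,0,0,0],[0,0,-30,0,0,0],[0,0,-40,0,0,0],[0,0,-40,0,0,0],[0,0,-20,0,0,0],[0,0,0,0,0,0],[0,0,0,0,0,0],[0,0,0,0,0,0]])

```text
time_s: 19.38
tcp_pos: [0.5799, 0.2085, 0.2028]
tool_rot: [0.994, -0.107, -0.001, 0.001]
wrist_force: [0.2, -0.2, -0.2]
grip_width: 0.999
grip_force: 0.0
```

>>> apply_moves(motion=[[0,0,0,0,0,0],[0,0,0,0,0,0],[0,0,0,0,0,0],[0,0,0,0,0,0],[0,0,0,0,0,0]], grip=0)

```text
time_s: 20.0
tcp_pos: [0.5809, 0.2087, 0.2045]
tool_rot: [0.994, -0.107, 0.0, -0.0]
wrist_force: [0.4, 0.5, -0.2]
grip_width: 0.002
grip_force: 0.0
```

```bash
python3 - <<'E'
from slot import *
o=arm.get_obs(); T=o["tcp_pos"]; q=o["tool_rot"]; a=2*np.arctan2(q[1],q[0]); X=np.array([np.cos(a),np.sin(a)]);Y=np.array([-X[1],X[0]])
print(T,np.degrees(a),o["wrist_force"],o["grip_width"])
p,d,c=cap("wrist"); W=pts(d,c); p=p.astype(int); sat=p.max(2)-p.min(2)
L=np.stack([(W[...,:2]-T[:2])@X,(W[...,:2]-T[:2])@Y,W[...,2]],-1)*1000
m=(sat<40)&(L[...,2]>155)&(L[...,2]<190)&(L[...,0]>45)&(L[...,0]<90)
k,l,st,ce=cv2.connectedComponentsWithStats(m.astype(np.uint8))
for i in range(1,k):
    if st[i,4]>150:
        Q=L[l==i]; A=np.c_[Q[:,:2],np.ones(len(Q))]; g=abs(Q[:,2]-np.median(Q[:,2]))<5
        print(st[i],np.percentile(Q,[2,50,98],axis=0).round(1).tolist(),np.linalg.lstsq(A[g],Q[g,2],rcond=None)[0].round(3),cv2.minAreaRect(Q[:,:2].astype(np.float32)))
m=(sat<40)&(abs(L[...,2]-120)<25)&(abs(L[...,1])<12)&(L[...,0]<50)&(L[...,0]>-60)
Q=L[m]; print("rib",len(Q),np.percentile(Q,[2,50,98],axis=0).round(1).tolist(), np.polyfit(Q[:,0],Q[:,2],1) if len(Q)>50 else 0)
E
```

```text
[0.5808911  0.20868549 0.20445791] -12.329425223033276 [ 0.42005675  0.45300178 -0.24353843] 0.002478481404852052
[ 168   89  202   67 4636] [[54.5, -49.5, 156.6], [72.8, 1.1, 177.6], [87.4, 51.8, 185.4]] [1.90000e-02 6.00000e-03 1.76281e+02] ((71.81715393066406, 0.9214439392089844), (36.22379684448242, 114.23006439208984), 0.0007713610539212823)
rib 2111 [[-33.8, -7.0, 115.6], [9.1, 1.4, 117.6], [45.9, 9.8, 119.7]] [3.49533114e-02 1.17311984e+02]
```

The arm hangs in place: pad top at z=0.178 and nearly level. Next I move over the pad and descend.

>>> apply_moves(motion=[[20,-1,0,0,0,0],[30,0,0,0,0,0],[14,0,0,0,0,0],[0,0,0,0,0,0],[0,0,15,0,0,0],[0,0,15,0,0,0],[0,0,8,0,0,0],[0,0,0,0,0,0],[0,0,0,0,0,0]])

```text
time_s: 21.18
tcp_pos: [0.6438, 0.1962, 0.1669]
tool_rot: [0.994, -0.107, 0.0, -0.0]
wrist_force: [0.3, -0.1, 0.3]
grip_width: 0.001
grip_force: 0.0
```

>>> apply_moves(motion=[[0,0,2,0,0,0],[0,0,2,0,0,0],[0,0,2,0,0,0],[0,0,2,0,0,0],[0,0,0,0,0,0],[0,0,0,0,0,0]])

```text
time_s: 21.92
tcp_pos: [0.6437, 0.196, 0.1585]
tool_rot: [0.994, -0.107, 0.0, -0.0]
wrist_force: [1.1, 0.1, 0.2]
grip_width: 0.003
grip_force: 0.5
```

>>> apply_moves(motion=[[0,0,2,0,0,0],[0,0,1,0,0,0],[0,0,0,0,0,0]])

```text
time_s: 22.3
tcp_pos: [0.6438, 0.1961, 0.1554]
tool_rot: [0.994, -0.107, 0.0, -0.0]
wrist_force: [0.5, -0.1, 0.6]
grip_width: 0.001
grip_force: 0.9
```

>>> apply_moves(motion=[[0,0,1,0,0,0],[0,0,1,0,0,0],[0,0,1,0,0,0],[0,0,0,0,0,0]])

```text
time_s: 22.8
tcp_pos: [0.6439, 0.196, 0.1525]
tool_rot: [0.994, -0.107, 0.0, -0.0]
wrist_force: [0.5, -0.2, 3.0]
grip_width: -0.002
grip_force: 1.4
```

>>> apply_moves(motion=[[0,0,1.5,0,0,0],[0,0,1.5,0,0,0],[0,0,0,0,0,0],[0,0,0,0,0,0]])

```text
time_s: 23.3
tcp_pos: [0.644, 0.1958, 0.15]
tool_rot: [0.994, -0.107, 0.001, -0.0]
wrist_force: [0.5, -0.8, 6.0]
grip_width: -0.002
grip_force: 2.6
```

>>> apply_moves(motion=[[0,0,1.5,0,0,0],[0,0,1.5,0,0,0],[0,0,0,0,0,0],[0,0,0,0,0,0]])

```text
time_s: 23.8
tcp_pos: [0.6442, 0.1959, 0.1497]
tool_rot: [0.994, -0.107, 0.001, -0.0]
wrist_force: [-2.0, -2.1, 13.1]
grip_width: -0.003
grip_force: 6.7
```

>>> apply_moves(motion=[[0,0,1.5,0,0,0],[0,0,1.5,0,0,0],[0,0,0,0,0,0],[0,0,0,0,0,0]])

```text
time_s: 24.3
tcp_pos: [0.6443, 0.1959, 0.1494]
tool_rot: [0.994, -0.107, 0.002, -0.001]
wrist_force: [-6.2, -2.3, 21.8]
grip_width: -0.002
grip_force: 10.8
```

>>> apply_moves(motion=[[0,0,1.5,0,0,0],[0,0,1,0,0,0],[0,0,0,0,0,0],[0,0,0,0,0,0]])

```text
time_s: 24.8
tcp_pos: [0.6444, 0.196, 0.1493]
tool_rot: [0.994, -0.107, 0.003, -0.001]
wrist_force: [-10.3, -2.2, 28.2]
grip_width: 0.002
grip_force: 14.4
```

It's stuck at about 28 N. I'll use the last picture for a combined view.

```bash
python3 - <<'E'
from slot import *
o=arm.get_obs(); print(o["moment"])
I={}
for n in("wrist","side","scene"):
    p,d,c=cap(n); W=pts(d,c); np.savez("pics/%s6.npz"%n,p=p,d=d,W=W); I[n]=p
f=lambda x,w,h:cv2.resize(x,(w,h),interpolation=cv2.INTER_CUBIC)
L=f(I["wrist"][0:330],480,283+0); 
L=np.vstack([f(I["wrist"],480,360),np.zeros((240,480,3),np.uint8)])
L[360:600,:480]=f(I["wrist"][0:140,160:440],480,240)
R=np.vstack([f(I["side"][165:265,150:257],320,300),f(I["scene"][190:290,205:312],320,300)])
h=np.hstack([L,R])[:,:,::-1]; cv2.imwrite("pics/m6.png",np.clip(h.astype(int)*1.4,0,255).astype(np.uint8))
E
```

```text
[-0.69359267  1.91674902 -0.03210033]
```

View pics/m6.png

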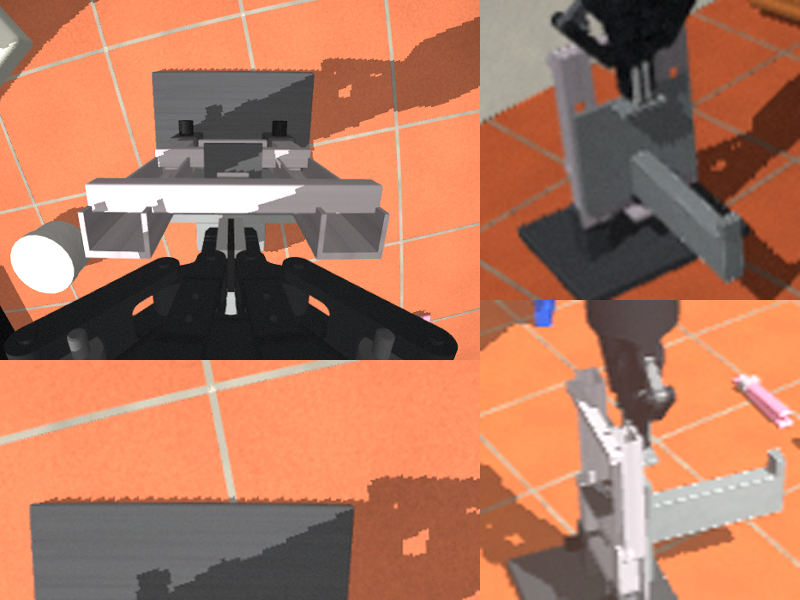

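The wrist inset shows the shut fingers on the pad below the crossbar, with the knuckles at about (160,262) and (290,262) very near the channel corners, so they might touch. I'll check the pad height and the clearance from depth.

```bash
python3 - <<'E'
from h import *
z=np.load("pics/wrist6.npz"); W=z["W"];p=z["p"].astype(int); T=np.array([.6444,.196]); a=np.radians(-12.3); X=np.array([np.cos(a),np.sin(a)]);Y=np.array([-X[1],X[0]])
def loc(W): return np.stack([(W[...,:2]-T)@X,(W[...,:2]-T)@Y,W[...,2]],-1)*1000
L=loc(W)
print("pad",[L[274,u].round(1).tolist() for u in(222,226,302,306)],[L[284,u].round(1).tolist() for u in(222,226,302,306)])
br=p.max(2)
for nm,m in(("left",(L[...,1]>20)&(L[...,1]<62)),("right",(L[...,1]<-20)&(L[...,1]>-62))):
    for x0 in range(-4,28,4):
        Q=L[m&(abs(L[...,0]-x0)<2)&(br<75)&(L[...,2]>190)]; S=L[m&(abs(L[...,0]-x0)<2)&(br>=75)&(L[...,2]>190)]
        print(nm,x0,len(Q),Q[:,2].min().round(0) if len(Q) else 0,np.percentile(Q,[2,98],axis=0)[:,1].round(0) if len(Q) else 0,"| steel",len(S),S[:,2].max().round(0) if len(S) else 0)
for n in("side","scene"):
    z=np.load("pics/%s6.npz"%n); L=loc(z["W"]); p=z["p"].astype(int); sat=p.max(2)-p.min(2)
    for zl,zh,nm in((95,130,"rib"),(155,185,"pad")):
        xl,xh=((-125,-20) if nm=="rib" else (-12,14))
        m=(sat<30)&(L[...,2]>zl)&(L[...,2]<zh)&(L[...,0]>xl)&(L[...,0]<xh)&(abs(L[...,1])<20)
        Q=L[m]
        if nm=="rib":
            for x0 in(-110,-90,-70,-50,-30):
                q=Q[abs(Q[:,0]-x0)<8]; print(n,nm,x0,len(q),np.percentile(q[:,2],[50,95]).round(1) if len(q) else 0)
        else: print(n,nm,len(Q),np.percentile(Q[:,2],[50,90,97]).round(1) if len(Q) else 0)
E
```

```text
pad [[-86.2, 52.1, -0.4], [-86.2, 47.7, -0.4], [0.5, -16.0, 168.6], [0.5, -17.9, 168.5]] [[-98.4, 52.6, -0.5], [-98.2, 48.2, -0.3], [-4.6, -16.0, 169.3], [-4.7, -18.1, 169.1]]
left -4 1007 220.0 [26. 40.] | steel 7 225.0
left 0 674 223.0 [23. 42.] | steel 7 224.0
left 4 1002 223.0 [22. 47.] | steel 1 224.0
left 8 1791 211.0 [20. 50.] | steel 37 257.0
left 12 7599 214.0 [21. 59.] | steel 151 258.0
left 16 1461 190.0 [24. 59.] | steel 325 247.0
left 20 504 190.0 [31. 56.] | steel 2029 222.0
left 24 589 190.0 [31. 56.] | steel 147 221.0
right -4 991 220.0 [-40. -25.] | steel 5 225.0
right 0 667 223.0 [-42. -23.] | steel 6 224.0
right 4 996 223.0 [-47. -21.] | steel 0 0
right 8 1824 211.0 [-49. -20.] | steel 14 239.0
right 12 7840 213.0 [-59. -21.] | steel 72 261.0
right 16 1258 190.0 [-58. -23.] | steel 425 257.0
right 20 572 190.0 [-57. -33.] | steel 1936 222.0
right 24 619 190.0 [-57. -33.] | steel 141 221.0
side rib -110 35 [104.7 106.6]
side rib -90 38 [105.3 107.9]
side rib -70 41 [105.8 107.9]
side rib -50 42 [106.6 108.7]
side rib -30 39 [107.5 109. ]
side pad 106 [167.4 181.3 183.5]
scene rib -110 42 [104.3 107.4]
scene rib -90 39 [105.2 108.3]
scene rib -70 43 [105.3 109.1]
scene rib -50 44 [106.7 109.9]
scene rib -30 46 [106.1 110. ]
scene pad 28 [167.9 181.8 184.2]
```

The pad top is now 0.1685, down from 0.1777, so the claws are about at the slots' edge and near home. To test the latch, I'll lift off and see whether it stays down.

>>> apply_moves(motion=[[0,0,-6,0,0,0],[0,0,-10,0,0,0],[0,0,-10,0,0,0],[0,0,0,0,0,0],[0,0,0,0,0,0],[0,0,0,0,0,0]])

```text
time_s: 25.7
tcp_pos: [0.6432, 0.1959, 0.1661]
tool_rot: [0.994, -0.107, -0.001, 0.0]
wrist_force: [0.1, 0.5, 0.9]
grip_width: 0.001
grip_force: 0.0
```

```bash
cat > st.py <<'E'
from h import *
o=arm.get_obs(); q=o["tool_rot"]; T=np.array([.6444,.196]); a=np.radians(-12.3); X=np.array([np.cos(a),np.sin(a)]);Y=np.array([-X[1],X[0]])
print(o["time_s"],o["tcp_pos"].round(4),o["wrist_force"].round(1))
def loc(W): return np.stack([(W[...,:2]-T)@X,(W[...,:2]-T)@Y,W[...,2]],-1)*1000
for n in("wrist","side","scene"):
    p,d,c=cap(n); p=p.astype(int); sat=p.max(2)-p.min(2); L=loc(pts(d,c)); np.savez("pics/%s_%d.npz"%(n,o["time_s"]*100),p=p,L=L)
    m=(sat<30)&(abs(L[...,2]-173)<9)&(L[...,0]>-8)&(L[...,0]<12)&(abs(L[...,1])>14)&(abs(L[...,1])<20)
    print(n,"pad",m.sum(),np.median(L[m],0).round(1) if m.sum() else 0,end=" ")
    m=(sat<30)&(L[...,2]>95)&(L[...,2]<130)&(abs(L[...,1])<20)
    for x0 in(-110,-70,-30):
        r=L[m&(abs(L[...,0]-x0)<8)][:,2]; print(np.percentile(r,95).round(1) if len(r) else 0,end=" ")
    print()
E
python3 st.py
```

```text
25.7 [0.6432 0.1959 0.1661] [0.1 0.5 0.9]
wrist pad 652 [  3.2  14.3 169.2] 108.8 0 0 
side pad 21 [  3.8  14.9 167.3] 106.7 108.5 109.2 
scene pad 7 [ -4.5  16.9 167.3] 107.3 109.1 110.1
```

It stays down: the side and scene cameras put the pad at 0.1673, against an expected 0.1677 when fully home. I'll check the tongue's position against its rest position in the first side and scene pictures.

```bash
python3 - <<'E'
from h import *
import glob
T=np.array([.6444,.196]); a=np.radians(-12.3); X=np.array([np.cos(a),np.sin(a)]);Y=np.array([-X[1],X[0]])
loc=lambda W:np.stack([(W[...,:2]-T)@X,(W[...,:2]-T)@Y,W[...,2]],-1)*1000
for f in("pics/side0.npz","pics/scene0.npz","pics/side3.npz","pics/wrist6.npz","pics/wrist_2570.npz","pics/scene4.npz","pics/scene6.npz","pics/scene_2570.npz"):
    z=np.load(f); L=z["L"] if "L" in z else loc(z["W"])
    print(f)
    for zl in range(86,136,6):
        m=(abs(L[...,1])<12)&(L[...,2]>zl)&(L[...,2]<zl+6)&(L[...,0]>-15)&(L[...,0]<75)
        Q=L[m]
        if len(Q)>5: print("  z",zl,len(Q),"x",np.percentile(Q[:,0]-15.5,[3,25,50,75,97]).round(1))
E
```

```text
pics/side0.npz
  z 98 17 x [ 8.3  9.8 10.8 11.4 12.2]
  z 110 14 x [-0.1  0.4  1.5  3.6  8. ]
  z 116 22 x [0.1 1.7 2.4 5.5 7.4]
  z 122 59 x [ 2.7  7.4 15.2 24.3 29.7]
pics/scene0.npz
  z 104 7 x [14.4 18.1 21.5 22.9 26.2]
  z 122 50 x [11.4 17.3 23.2 28.4 33.1]
pics/side3.npz
pics/wrist6.npz
  z 122 1369 x [ 8.2 15.1 20.9 26.8 31.6]
  z 128 342 x [ 8.4 10.2 15.2 24.6 31. ]
pics/wrist_2570.npz
  z 122 1090 x [11.5 16.2 21.4 27.  31.6]
  z 128 189 x [11.2 16.6 22.9 27.9 31.1]
pics/scene4.npz
  z 122 52 x [11.3 17.9 23.6 28.8 32.8]
pics/scene6.npz
  z 104 11 x [-29.5 -28.4 -27.1  -2.4  21.8]
  z 122 55 x [11.4 17.6 23.6 28.1 32.6]
pics/scene_2570.npz
  z 92 7 x [-30.  -28.9 -27.9   0.1  25.7]
  z 104 12 x [-29.6 -27.5 -25.5  19.7  26.7]
  z 122 46 x [11.  16.6 21.7 27.7 33. ]
```

The result looks home, but I want to rule out a knuckle stopping on the uprights. I'll press once more from 4 mm further out and see whether it goes lower.

>>> apply_moves(motion=[[-4,0,6,0,0,0],[0,0,6,0,0,0],[0,0,4,0,0,0],[0,0,2,0,0,0],[0,0,2,0,0,0],[0,0,0,0,0,0],[0,0,0,0,0,0]])

```text
time_s: 26.72
tcp_pos: [0.6394, 0.1969, 0.1497]
tool_rot: [0.994, -0.107, 0.0, -0.0]
wrist_force: [-4.9, -0.3, 10.1]
grip_width: -0.002
grip_force: 4.8
```

>>> apply_moves(motion=[[0,0,1.5,0,0,0],[0,0,1.5,0,0,0],[0,0,0,0,0,0],[0,0,0,0,0,0]])

```text
time_s: 27.22
tcp_pos: [0.6396, 0.197, 0.1494]
tool_rot: [0.994, -0.107, 0.001, -0.001]
wrist_force: [-7.1, -1.4, 17.5]
grip_width: -0.002
grip_force: 9.0
```

The stop is the same and reached with no free travel, so the arm is resting on it. I'll retreat, then use depth from above, behind the plate, to see whether the tongue nose is forward.

>>> apply_moves(motion=[[0,0,-10,0,0,0],[0,0,-25,0,0,0],[0,0,-30,0,0,0],[-25,0,-20,0,0,0],[-30,0,0,0,0,0],[0,0,0,0,0,0],[0,0,0,0,0,0],[0,0,0,0,0,0]])

```text
time_s: 28.22
tcp_pos: [0.5868, 0.2078, 0.2284]
tool_rot: [0.994, -0.108, 0.0, 0.0]
wrist_force: [1.0, -0.8, 0.9]
grip_width: 0.006
grip_force: 0.0
```

```bash
cat > tg.py <<'E'
from h import *
T=np.array([.6444,.196]); a=np.radians(-12.3); X=np.array([np.cos(a),np.sin(a)]);Y=np.array([-X[1],X[0]])
o=arm.get_obs(); p,d,c=cap("wrist"); W=pts(d,c); L=np.stack([(W[...,:2]-T)@X-.0155,(W[...,:2]-T)@Y,W[...,2]],-1)*1000
np.savez("pics/tg_%d.npz"%(o["time_s"]*100),p=p,L=L)
print(o["time_s"],o["tcp_pos"].round(4),"cam",(-c["R"].T@c["t"]).round(3))
g=p.astype(int).max(2)
# profile down the centre columns
m=(abs(L[...,1])<3)&(L[...,0]>-30)&(L[...,0]<45)&(L[...,2]>60)
v,u=np.where(m)
for r in sorted(set(v)):
    k=v==r; q=L[r,u[k]]; print(r,q.mean(0).round(1).tolist(),g[r,u[k]].mean().round())
E
python3 tg.py | awk 'NR==1||NR%2==0'
```

```text
28.225 [0.5868 0.2078 0.2284] cam [0.66  0.192 0.391]
63 [28.3, 0.1, 212.7] 138.0
65 [27.3, -0.2, 213.0] 164.0
67 [26.4, -0.1, 212.8] 161.0
69 [25.3, -0.1, 213.4] 155.0
71 [24.4, -0.1, 213.1] 157.0
73 [23.4, -0.1, 213.1] 158.0
75 [22.4, 0.1, 212.7] 158.0
77 [21.4, 0.1, 213.0] 154.0
79 [20.4, 0.1, 213.1] 157.0
81 [19.5, 0.1, 212.7] 160.0
83 [18.4, 0.1, 213.0] 162.0
85 [17.5, 0.1, 212.6] 148.0
87 [16.8, 0.1, 208.8] 79.0
89 [22.7, -0.0, 127.3] 41.0
91 [21.2, -0.0, 127.4] 40.0
93 [19.8, -0.0, 127.0] 40.0
95 [18.2, -0.0, 127.4] 41.0
97 [16.7, -0.0, 127.5] 43.0
99 [15.2, -0.0, 127.6] 59.0
101 [13.7, -0.0, 127.9] 56.0
103 [12.2, -0.0, 127.4] 55.0
105 [10.7, -0.0, 128.1] 91.0
107 [9.2, -0.0, 127.9] 72.0
109 [7.7, 0.0, 127.5] 43.0
111 [6.2, 0.0, 127.1] 42.0
113 [4.7, 0.0, 122.5] 66.0
115 [3.2, 0.0, 120.8] 69.0
117 [1.6, 0.0, 119.3] 70.0
119 [-0.0, 0.0, 113.8] 91.0
121 [-1.4, -0.0, 147.3] 52.0
123 [-2.5, 0.3, 169.8] 119.0
125 [-3.8, 0.3, 169.5] 121.0
127 [-5.2, 0.3, 169.3] 121.0
129 [-6.5, -0.0, 169.9] 120.0
131 [-7.8, -0.0, 169.3] 105.0
133 [-9.1, -0.0, 169.4] 119.0
135 [-10.4, -0.0, 169.7] 119.0
137 [-11.8, -0.3, 169.1] 119.0
139 [-13.1, -0.0, 169.6] 120.0
141 [-14.4, -0.0, 169.1] 121.0
143 [-15.8, 0.0, 169.0] 120.0
145 [-17.1, 0.0, 169.1] 120.0
147 [-18.5, 0.0, 169.2] 121.0
149 [-19.8, 0.0, 169.3] 121.0
151 [-21.2, 0.0, 168.7] 121.0
153 [-22.5, 0.0, 169.4] 121.0
155 [-23.9, 0.0, 169.4] 120.0
157 [-25.3, 0.0, 168.9] 116.0
```

The depth profile shows the tongue's ramp at x 0 to 6 mm and z 114 to 123, forward against the plate and over the catch, which matches its rest position. The arm is level and home and the robot is clear, so I'm handing in.

```bash
python3 -c "
from workcell import arm
print(arm.job_done())"
```

```text
the job is handed in; nothing more can be done
None
```

The grey tool arm hangs with both claws hooked and pressed home, and depth readings show the tongue forward over its catch; the robot has let go and is clear, and I handed the job in at about 28 s, but no verdict came back.

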